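Close up a loaded drive housing under the bail clamp

ROBOT

A 6-joint arm with a two-finger parallel gripper is mounted at the origin on the work surface. World frame = base frame: x ahead of the robot, y to its left, z up, the work surface at z = 0. Lengths are in m, angles in rad, forces in N, time in s.
With the tool pointing down it reaches from about 0.35 to 0.85 m from the base axis. Payload 8.1 kg.
Tool frame: the origin (TCP) lies midway between the tips of the shut fingers; the grasp point (between the pads) lies robot.grasp_offset behind it (robot.grasp_offset is the distance from the TCP to the grasp point, in m); z points along the fingers, y is the direction in which the jaws open and shut (so a half turn about z gives the same grasp; the last joint's range is limited). The gripper opens to 93 mm and grips with 3 to 60 N. Pads are 15 mm wide; open, the fingers measure 128 mm over their backs; the gripper's body (75 mm by 188 mm) begins 65 mm behind the grasp point.
Start: joints at [1.083, 0.13, 1.488, -0, 1.523, -0.085], TCP at [0.235, 0.552, 0.219] pointing down, gripper open.
Joint ranges: [-2.96, 2.96], [-0.89, 2.26], [0.02, 2.5], [-1.34, 4.48], [0, 2.73], [-2.66, 2.66]. Speed limits (rad/s): [2.39, 2.39, 2.79, 3.14, 3.14, 3.14].

INTERFACE

Orientations are given as a rotation vector (axis times angle).
In Python, from plant import robot gives the robot as it stands.
- The arm moves only by the shell command python3 -m handwheel 'ROWS' [OPENING] [FORCE]. ROWS is text: rows parted by semicolons, each of 6 numbers parted by spaces: the shift along the world's x, y, z each as a share of 0.3 m, from -1 to 1, then the turn, a rotation vector about the world's x, y, z each as a share of 45 degrees, from -1 to 1. A call has 1 to 5 rows; each row is the pose to reach, as a shift and turn from the pose commanded when the call began; what a row does not reach only later rows make up. A row lasts 1/10 s, in which the tool goes at most 50 mm and 8.59 degrees, less where a joint would pass 70% of its speed; a pose out of reach is approached as far as the arm can. A call with a number of a shift or a turn outside -1 to 1 is refused whole. A call with a gripper value outside its range is refused whole. OPENING is the closure, from -1 (fully open) to 1 (shut), set as the call begins (- or left out, the last holds). The fingers move at their own pace and stop on an object; FORCE is the grip in N (left out, the last holds). Time passes only in rows, so rows that repeat a pose let the fingers close. It gives the time, the measured TCP pose, the force and the opening at its end, in the units of the state.
- robot.read_state(): the state, without advancing time (a new reading comes with each control period).
- robot.read_camera(name): name is "scene" or "top" or "wrist"; returns (picture, depth): 420x560x3 uint8, red, green, blue; 420x560 float32, m along the optical axis (not along the pixel's ray), 0 where there is no reading.
- robot.camera_model(name): a dict with "camera_matrix" (3x3 intrinsics, pixels), "pose" (4x4, takes a point from camera to world coordinates); the wrist camera has in their place "tool_from_camera" (4x4, takes a point from camera to tool coordinates, whose origin is the TCP and whose axes are the flange's). Camera axes: x right, y down, z forward; pixel columns grow to the right and rows downward; lengths in m; the calibration is good to about 2 mm. A picture is of the moment at which its call begins: read the wrist's pose just before it. camera_model takes no time and is no camera call.
- robot.close_job(): hands the job in, once; it reports no verdict.
Trained networks look in the newest picture that a camera, given by its name, has taken for a name from the list of things; names that differ only in an ending like _2 or _b are one class to them, and where a whole thing is asked for, a point or a joint stands for the part that bears it (a point fixed in the world has none). Each returns a list of dicts, best first, with "conf" (0 to 1); they miss things now and then, are a little off and sometimes report something else, mostly with a low value. They report only what shows in the picture. A call takes as long as a camera call. They do not tell look-alikes from the thing itself.
- robot.look_for(camera, query): "rect" ([centre column, centre row, width, height] in pixels, round what is visible of it).
- robot.silhouettes(camera, query): "pixels" (420x560 bool, what is visible of it) and "rect" ([centre column, centre row, width, height] in pixels, round what is visible of it).
- robot.tip_of(camera, query): "at" ([row, column] in pixels: a listed point, or the origin of a listed thing).
The state is a dict: "t": time; "q": joint angles; "dq": joint speeds; "joint_torque": joint torques, N m; "tool_pos": TCP position; "orientation": TCP orientation; "force": force on the tool from outside, world axes, zero at the start; "wrist_torque": the same for the moment, N m; "opening": finger opening in m.
Only numpy, scipy, OpenCV 4.12 (cv2) and the standard library are available. Lean on these libraries where they do the work, as an engineer would, in place of code of your own. Each camera call takes 0.05 s, during which the arm holds its last target.

TASK

Lay the black and green driver module flat, green side up and lengthwise, inside the open aluminium housing on the fixture; then put the blue cover on so that it sits down fully all round, and swing the red-handled clamp down until its pad presses on the cover's block and let go. Set the parts down rather than dropping them, do not slam the clamp, and leave the other things on the bench where they are.

Things in the scene. Friction and masses are not known exactly. Their poses are not given: they have to be found in the camera images.
- fixture: Steel base plate 200 (x) x 235 (y) x 12 mm with an open aluminium housing and, at +y, two hinge posts (y 87 to 113, x +-59 to 81, up to 102 mm). Origin on the bench under the housing's centre, z up; +y points away from the robot, give or take 0.4 rad. Housing: outside 140 (x) x 112 (y), walls 8, rim 62 mm above the bench; cavity 124 x 96, floor 18 mm above the bench (44 below the rim).
- housing_mouth (a point): Centre of the housing's mouth, at rim height (62 mm above the bench); axes as the fixture's.
- clamp_hinge (a point): On the clamp's hinge axis, at fixture x 0, y 100, z 100 mm; axes as the fixture's. The hinge axis runs along the fixture's x.
- clamp (a joint): Angle (rad) of the clamp, a U-shaped steel bail 114 mm wide: two arms (10 mm wide, at x +-52 mm) and a red handle bar. 0: level, reaching from the hinge towards fixture -y, pad just touching the block of a seated cover; pi/2: upright; grows as it opens. Stops -0.06 and 2.0; starts open, 1.6 to 1.78. 0.3 kg, hinge friction 0.5 N m: stays where left, needs 2 to 5 N at the bar.
- clamp_grip (a point): Middle of the red handle bar (18 mm diameter, 94 mm clear between the arms), 200 mm from the hinge and parallel to it. At angle a it lies, from clamp_hinge, at y = -200 cos(a), z = 200 sin(a) mm in fixture axes. A gripper pointing down and closing along fixture y can hold it through the whole swing; the bar turns between the fingers.
- pad: Round rubber pad (gives at most 2 mm, 4 N per mm), diameter 30 mm, 9 mm thick, under the clamp's cross bar (16 mm wide), 100 mm from the hinge and from the handle bar. With the clamp down it bears on the middle of the cover's block. Origin at the centre of its pressing face.
- cover: Loose blue cover, about 0.25 kg, right way up. Origin at the centre of its underside. Locating lip 116 (x) x 88 (y), z 0 to 5 mm; plate 140 x 112, z 5 to 11; block to grip 60 (x) x 24 (y), z 11 to 31. The lip enters the housing with 4 mm to spare each side (either way round, x along fixture x) and the plate rests on the rim: the origin is then 57 mm above the bench.
- module: Driver module, block 90 (x) x 36 (y) x 32 mm, about 0.3 kg, black with green top and brass contacts, loose on the bench, green side up. Origin at the centre of its underside, z up, x lengthwise. Cover and module lie one to the left, one to the right of the fixture; which side is which varies.
- driver: Screwdriver, 190 mm, lying on the bench; bystander.
- wrench: Wrench, 160 mm, lying on the bench; bystander.
- oil: White bottle with a red cap, 56 mm diameter, 130 mm high; bystander.
- cup: Blue open cup, 80 mm across, 75 mm high; bystander.
- tape: Yellow ring, 90 mm across, 25 mm high; bystander.
- spool: Brass-coloured flanged spool, 64 mm across, 58 mm high; bystander.
Not all that is in view belongs to the job. Several things have the shape of the cover; the one meant has the colours described above. Several things have the shape of the module; the one meant has the colours described above.

How it is judged:
On the way, in this order (a step that is already met when the one before it is completed fails the run):
1. the module lies flat inside the housing, released (z of module in the frame of fixture between 0.014 and 0.024 m and horizontal distance between module and fixture below 0.045 m and angle between module's own z axis and vertical below 0.08 rad and contact force between the fingers and module below 0.1 N), for 0.2 s.
2. the cover sits fully down on the housing, released (z of cover in the frame of fixture between 0.054 and 0.0595 m and horizontal distance between cover and fixture below 0.007 m and angle between the x axis of cover and the x axis of fixture, either way round below 0.1 rad and angle between cover's own z axis and vertical below 0.03 rad and contact force between the fingers and cover below 0.1 N), for 0.2 s.
At the end, for the whole second after the job is handed in: Module flat (0.08 rad), green up, on the housing floor, lengthwise within 0.45 rad; cover level (0.03 rad), on the rim within 2.5 mm, within 7 mm of centre and 0.1 rad of square; clamp below 0.025 rad, its pad pressing on the cover (over 0.5 N); parts at rest (z of module in the frame of fixture between 0.014 and 0.024 m and horizontal distance between module and fixture below 0.045 m and angle between module's own z axis and vertical below 0.08 rad and angle between the x axis of module and the x axis of fixture, either way round below 0.45 rad and z of cover in the frame of fixture between 0.054 and 0.0595 m and horizontal distance between cover and fixture below 0.007 m and angle between the x axis of cover and the x axis of fixture, either way round below 0.1 rad and angle between cover's own z axis and vertical below 0.03 rad and value of joint clamp below 0.025 rad and contact force between pad and cover above 0.5 N and linear speed of each of cover, module below 0.02 m/s); the robot touches nothing.
It fails at once if the module is dropped from more than about 4 cm (linear speed of module above 0.9 m/s and contact force between the fingers and module below 0.01 N).
It fails at once if the cover is dropped from more than about 4 cm (linear speed of cover above 0.9 m/s and contact force between the fingers and cover below 0.01 N).
It fails at once if the clamp is slammed (closing faster than 3.5 rad/s) (velocity of joint clamp below -3.5 rad/s).
It fails at once if a bystander is moved by more than 4 cm (distance of any of driver, wrench, oil, cup, tape, spool from where it was at the start of the episode above 0.04 m).
It also fails if it takes over 72 s, if anything falls off the work surface, if the arm or the gripper's body presses on something with over 40 N, if the wrist force passes 120 N, or if a joint passes its speed limit or range.

## Working session

There is one attempt and no reset: what is moved stays moved. The work goes in short steps, Python scripts to look and compute and a shell command to move; the robot and the scene stay as the last step left them, time stands still between calls to the robot, and variables do not carry over. Pictures are saved under pics/ and viewed, and the job is handed in when it is done.

```bash
ls; mkdir -p pics
cat > h.py <<'E'
import numpy as np, cv2
from plant import robot
def snap(cam,name=None):
    im,d=robot.read_camera(cam)
    if name: cv2.imwrite('pics/'+name+'.png',im[:,:,::-1])
    return im,d
def tmat():
    s=robot.read_state(); T=np.eye(4); T[:3,:3]=cv2.Rodrigues(np.array(s['orientation'],float))[0]; T[:3,3]=s['tool_pos']; return T
def pose(cam):
    m=robot.camera_model(cam); K=np.array(m['camera_matrix'])
    P=np.array(m['pose']) if 'pose' in m else tmat()@np.array(m['tool_from_camera'])
    return K,P
def cloud(d,K,P):
    v,u=np.indices(d.shape); X=np.stack([(u-K[0,2])/K[0,0]*d,(v-K[1,2])/K[1,1]*d,d],-1)
    W=X@P[:3,:3].T+P[:3,3]; W[d<=0]=np.nan; return W
E
python3 - <<'E'
from h import *
print(robot.read_state(), robot.grasp_offset)
for c in ('scene','top'):
    im,d=snap(c,c+'0'); print(robot.camera_model(c))
    np.savez('/tmp/'+c+'.npz',im=im,d=d)
E
```

```text
pics
{'t': 0.0, 'q': array([ 1.08261255e+00,  1.31186414e-01,  1.48925288e+00,  2.13582161e-05,
        1.52300921e+00, -8.54201281e-02]), 'dq': array([-0.00121599,  0.001961  ,  0.00149574,  0.00047731,  0.00034132,
        0.00034112]), 'joint_torque': array([ 1.55712689e-03, -5.59861887e+01, -4.91751981e+01,  7.69927120e-02,
        3.57653957e-02, -1.06527025e-04]), 'tool_pos': array([0.23489428, 0.5514946 , 0.21758687]), 'orientation': array([-6.28284354e-01, -3.07756860e+00,  2.78611710e-03]), 'force': array([ 0.10962089, -0.32349372,  1.19548187]), 'wrist_torque': array([-0.0076195 ,  0.00945184,  0.01207728]), 'opening': 0.092858709984493} 0.0188
{'camera_matrix': array([[425.76301421,   0.        , 276.46120052],
       [  0.        , 425.76301421, 208.21333214],
       [  0.        ,   0.        ,   1.        ]]), 'pose': array([[-0.68106265,  0.41882432, -0.60061623,  1.29647934],
       [ 0.73212173,  0.40329106, -0.54895728,  0.69387139],
       [ 0.0123065 , -0.81359849, -0.58129686,  0.86871746],
       [ 0.        ,  0.        ,  0.        ,  1.        ]])}
{'camera_matrix': array([[414.1567191 ,   0.        , 277.46961738],
       [  0.        , 414.1567191 , 212.82248966],
       [  0.        ,   0.        ,   1.        ]]), 'pose': array([[-0.01245999, -0.99585197,  0.09013105,  0.3883054 ],
       [-0.99958995,  0.01472921,  0.02455564, -0.0311252 ],
       [-0.02578134, -0.08978813, -0.99562715,  1.24324026],
       [ 0.        ,  0.        ,  0.        ,  1.        ]])}
```

View pics/scene0.png

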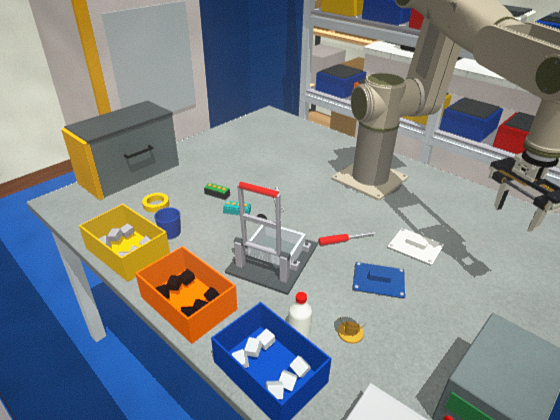

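View pics/top0.png

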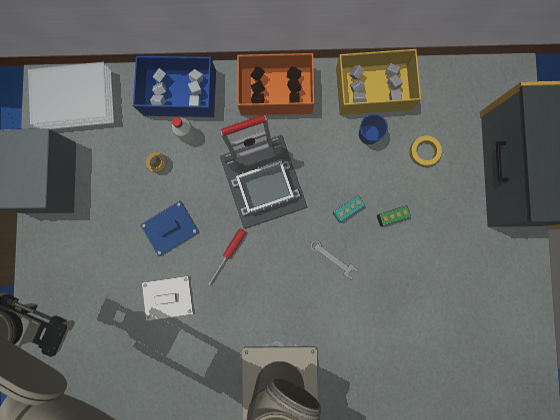

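Top view: the blue cover-shaped plate is at (170,228) and the white one at (167,298). The black/green module is at (394,216) and the teal one at (349,208). The fixture is at about (267,187). I'll check the colours in a crop and measure.

Run:
```python
from h import *
im,d=snap('top'); K,P=pose('top'); W=cloud(d,K,P)
c=np.hstack([cv2.resize(im[185:245,325:425],(400,240),interpolation=2),cv2.resize(im[195:325,125:225],(185,240),interpolation=2)])
cv2.imwrite('pics/crop1.png',c[:,:,::-1])
for q in ('module','cover','fixture','driver','wrench','oil','cup','tape','spool'):
    for r in robot.silhouettes('top',q)[:3]:
        m=r['pixels']; w=W[m]; w=w[~np.isnan(w[:,0])]
        if len(w)<8: continue
        zt=np.percentile(w[:,2],90)
        top=w[w[:,2]>zt-0.012] if q!='cover' else w
        rc=cv2.minAreaRect((top[:,:2]*1000).astype(np.float32))
        print(q,round(r['conf'],2),np.round(r['rect']),'zt',round(zt,3),'rect',np.round(rc[0]),np.round(rc[1]),round(rc[2],1))
for q in ('module','cover','fixture','housing_mouth','clamp_hinge','clamp_grip','pad'):
    for r in robot.tip_of('top',q)[:2]:
        a=r['at']; i=tuple(np.round(a).astype(int)); print(q,round(r['conf'],2),np.round(a,1),np.round(W[i],3))
```

```text
module 0.97 [395. 218.  31.  19.] zt 0.036 rect [ 487. -342.] [36. 90.] 16.6
module 0.74 [348. 209.  33.  29.] zt 0.036 rect [ 510. -211.] [35. 90.] 32.8
cover 0.9 [168. 230.  56.  53.] zt 0.022 rect [462. 326.] [118. 140.] 30.2
cover 0.56 [168. 296.  55.  42.] zt 0.023 rect [253. 329.] [113. 142.] 6.9
fixture 0.83 [265. 171.  88. 115.] zt 0.208 rect [677.  68.] [ 28. 114.] 17.6
driver 0.67 [333. 261.  40.  35.] zt 0.011 rect [ 361. -163.] [132.  33.] 53.9
driver 0.58 [226. 255.  35.  48.] zt 0.028 rect [374. 151.] [ 18. 176.] 57.3
oil 0.82 [183. 130.  24.  23.] zt 0.13 rect [748. 274.] [24. 23.] 88.3
cup 0.73 [373. 129.  28.  34.] zt 0.075 rect [ 738. -281.] [78. 77.] 20.4
tape 0.63 [428. 152.  35.  30.] zt 0.028 rect [ 679. -444.] [89. 86.] 78.9
spool 0.7 [156. 161.  21.  18.] zt 0.032 rect [655. 354.] [28. 47.] 54.0
module 0.72 [219.3 390.8] [ 0.475 -0.332  0.031]
module 0.56 [208.2 345.7] [ 0.509 -0.201  0.038]
cover 0.93 [296.9 168. ] [0.257 0.32  0.033]
cover 0.83 [228. 170.] [0.458 0.318 0.027]
fixture 0.69 [188.9 263. ] [0.572 0.042 0.017]
housing_mouth 0.67 [184.7 262.9] [0.584 0.042 0.015]
clamp_hinge 0.88 [149.9 254.9] [0.669 0.058 0.105]
clamp_grip 0.93 [123.7 239.8] [0.68  0.076 0.311]
pad 0.53 [143.6 247.6] [0.663 0.069 0.197]
```

View pics/crop1.png

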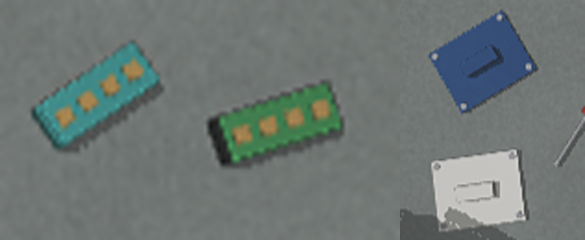

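Confirmed: the target module is the right one (black sides, green top) and the target cover is the blue one. Now the precise fits.

Run:
```python
from h import *
from scipy import ndimage
for cam in ('top','scene'):
    z=np.load('/tmp/%s.npz'%cam); K,P=pose(cam); W=cloud(z['d'],K,P)
    def fit(name,cx,cy,r,z0,z1):
        m=(np.hypot(W[...,0]-cx,W[...,1]-cy)<r)&(W[...,2]>z0)&(W[...,2]<z1)
        w=W[m]; rc=cv2.minAreaRect((w[:,:2]*1000).astype(np.float32))
        print(cam,name,len(w),'c',np.round(rc[0],1),'size',np.round(rc[1],1),'ang',round(rc[2],1),'z',np.round(np.median(w[:,2]),4), 'mean',np.round(w[:,:2].mean(0),4))
    fit('rim',.584,.042,.1,.056,.068)
    fit('module',.487,-.342,.07,.025,.04)
    fit('coverplate',.458,.32,.11,.006,.016)
    fit('coverblock',.458,.32,.06,.024,.036)
    fit('bar',.67,.07,.09,.27,.34)
    fit('posts',.68,.06,.1,.09,.106)
```

```text
top rim 487 c [588.9  39.4] size [149.4 139.9] ang 18.0 z 0.0625 mean [0.5748 0.0367]
top module 357 c [ 486.9 -342.1] size [35.1 90. ] ang 17.7 z 0.0326 mean [ 0.4865 -0.3409]
top coverplate 1509 c [453.9 329.4] size [213.2 185.2] ang 7.4 z 0.0118 mean [0.4596 0.3238]
top coverblock 167 c [460.  325.2] size [25.3 59.9] ang 29.5 z 0.0315 mean [0.4598 0.3244]
top bar 405 c [681.3  69.9] size [ 18.1 114. ] ang 18.5 z 0.3068 mean [0.6794 0.0694]
top posts 147 c [668.2  66.7] size [ 27.4 161.6] ang 17.9 z 0.1032 mean [0.6667 0.0643]
scene rim 212 c [573.4  34.3] size [112.1 143.7] ang 16.8 z 0.0603 mean [0.5586 0.0434]
scene module 148 c [ 486.5 -341.2] size [40.6 88.5] ang 17.4 z 0.0306 mean [ 0.4897 -0.3403]
scene coverplate 1230 c [458.5 324.8] size [117.4 140. ] ang 30.1 z 0.01 mean [0.4642 0.3289]
scene coverblock 154 c [460.5 324.7] size [27.1 57.8] ang 32.0 z 0.0293 mean [0.4611 0.3257]
scene bar 383 c [684.2  71. ] size [ 19.6 116.4] ang 19.4 z 0.3005 mean [0.6838 0.0759]
scene posts 283 c [672.4  67. ] size [ 28.6 165.7] ang 17.0 z 0.1014 mean [0.672  0.0732]
```

Result: the fixture is at about (0.573, 0.0355) and its y axis is 17.8° from world x. The module is at (0.487, -0.342), with its narrow axis at 17.6°. The cover block is at (0.460, 0.325), with its narrow axis at 30.5°. Module first: I'll swing over to it.

```bash
python3 -m handwheel '.4 -.68 0 0 0 -.5;.4 -.68 0 0 0 -.5;.4 -.68 0 0 0 -.5;.4 -.68 0 0 0 -.5;.4 -.68 0 0 0 -.5'
python3 -m handwheel '.3 -.75 0 0 0 -.5;.3 -.75 0 0 0 -.5;.3 -.75 0 0 0 -.5;.3 -.75 0 0 0 -.5;.3 -.75 0 0 0 -.5'
```

```text
t: 1.45
tool_pos: [0.3562, 0.3457, 0.2188]
orientation: [1.218, 2.895, 0.0]
force: [0.4, 0.5, 0.5]
opening: 0.093
t: 1.95
tool_pos: [0.4457, 0.1206, 0.219]
orientation: [1.759, 2.602, 0.001]
force: [0.6, 0.4, -0.6]
opening: 0.0935
```

```bash
cat >> h.py <<'E'
def plan(x,y,z,jaw):
    T=tmat(); a=np.degrees(np.arctan2(T[1,1],T[0,1])); d=np.array([x,y,z])-T[:3,3]
    print('tcp',np.round(T[:3,3],4),'jaw',round(a,2),'tilt',np.round(T[:3,2],4),'d mm',np.round(d*1000,1),'shares',np.round(d/.3,3),'turn',round((jaw-a)/45,3))
E
python3 -m handwheel '.05 -.77 0 0 0 -.05;.05 -.77 0 0 0 -.05;.05 -.77 0 0 0 -.05;.05 -.77 0 0 0 -.05;.05 -.77 0 0 0 -.05'
python3 -m handwheel '.09 -.77 -.3 0 0 -.05;.09 -.77 -.3 0 0 -.05;.09 -.77 -.3 0 0 -.05;.09 -.77 -.3 0 0 -.05;.09 -.77 -.3 0 0 -.05'
python3 - <<'E'
from h import *
plan(.487,-.342,.12,17.6)
im,d=snap('wrist','w1'); K,P=pose('wrist'); W=cloud(d,K,P)
m=(W[...,2]>.025)&(W[...,2]<.04)&(np.hypot(W[...,0]-.487,W[...,1]+.342)<.07)
print(m.sum(),cv2.minAreaRect((W[m][:,:2]*1000).astype(np.float32)),np.median(W[m][:,2]))
E
```

```text
t: 2.45
tool_pos: [0.4599, -0.1113, 0.2189]
orientation: [1.811, 2.566, -0.001]
force: [0.6, 0.0, -0.4]
opening: 0.0929
t: 2.95
tool_pos: [0.4871, -0.3411, 0.128]
orientation: [1.859, 2.532, 0.0]
force: [1.7, 0.7, 0.5]
opening: 0.093
tcp [ 0.4871 -0.3411  0.128 ] jaw 17.41 tilt [ 5.e-04 -3.e-04 -1.e+00] d mm [-0.1 -0.9 -8. ] shares [-0.    -0.003 -0.027] turn 0.004
3672 ((482.96807861328125, -347.486083984375), (34.04445266723633, 83.6626968383789), 16.717653274536133) 0.028385384446254686
```

View pics/w1.png

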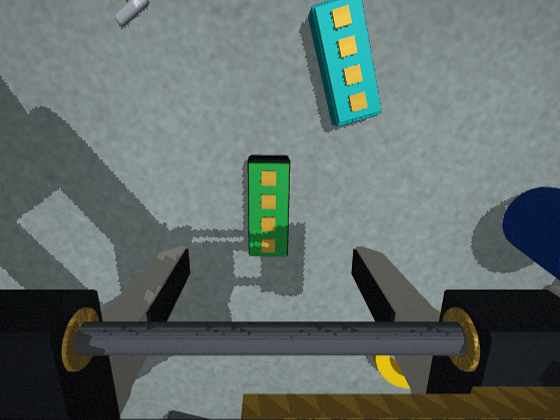

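The wrist view shows the green module with its black end at (268,205), in line between the fingers. The teal look-alike is at (345,60). I'll descend and grip.

```bash
python3 -m handwheel '0 0 -.16 0 0 0;0 0 -.3 0 0 0;0 0 -.38 0 0 0;0 0 -.398 0 0 0;0 0 -.398 0 0 0' -1
python3 -m handwheel '0 0 0 0 0 0;0 0 0 0 0 0;0 0 0 0 0 0;0 0 0 0 0 0;0 0 0 0 0 0' 1 25
python3 -m handwheel '0 0 0 0 0 0;0 0 0 0 0 0;0 0 0 0 0 0'
python3 - <<'E'
from h import *
plan(.487,-.342,.008,17.6)
E
```

```text
t: 3.5
tool_pos: [0.4867, -0.3386, 0.0087]
orientation: [-1.858, -2.531, -0.0]
force: [0.1, 0.2, 0.7]
opening: 0.0935
t: 4.0
tool_pos: [0.4875, -0.3392, 0.0098]
orientation: [1.859, 2.532, -0.0]
force: [0.8, 0.0, 1.0]
opening: 0.0575
t: 4.3
tool_pos: [0.4868, -0.3391, 0.0092]
orientation: [-1.859, -2.532, 0.001]
force: [-2.4, -1.0, 1.7]
opening: 0.0357
tcp [ 0.4868 -0.3391  0.0092] jaw 17.42 tilt [-8.e-04 -1.e-04 -1.e+00] d mm [ 0.2 -2.9 -1.2] shares [ 0.001 -0.01  -0.004] turn 0.004
```

```bash
python3 -m handwheel '0 0 .1 0 0 0;0 0 .26 0 0 0;0 0 .42 0 0 0;0 .1 .5 0 0 0;0 .25 .5 0 0 0'
python3 -m handwheel '.1 .8 0 0 0 0;.1 .8 0 0 0 0;.1 .8 0 0 0 0;.1 .8 0 0 0 0;.1 .8 0 0 0 0'
python3 - <<'E'
from h import *
plan(.567,.0336,.13,17.8)
im,d=snap('top','t2')
K,P=pose('top'); W=cloud(d,K,P)
def f(n,cx,cy,r,z0,z1):
    m=(W[...,2]>z0)&(W[...,2]<z1)&(np.hypot(W[...,0]-cx,W[...,1]-cy)<r); print(n,m.sum(),cv2.minAreaRect((W[m][:,:2]*1000).astype(np.float32)))
f('bar',.68,.07,.09,.28,.33)
f('posts',.68,.06,.1,.09,.106)
E
```

```text
t: 4.8
tool_pos: [0.4895, -0.2665, 0.1645]
orientation: [1.858, 2.522, 0.0]
force: [1.6, 0.1, -3.2]
opening: 0.0358
t: 5.3
tool_pos: [0.5165, -0.0213, 0.1586]
orientation: [-1.858, -2.532, 0.0]
force: [0.5, -0.4, -4.4]
opening: 0.0358
tcp [ 0.5165 -0.0213  0.1586] jaw 17.46 tilt [-1.e-03  7.e-04 -1.e+00] d mm [ 50.5  54.9 -28.6] shares [ 0.168  0.183 -0.095] turn 0.008
bar 391 ((681.48046875, 69.9215087890625), (17.9996280670166, 114.21212768554688), 18.322803497314453)
posts 100 ((669.29248046875, 65.70979309082031), (27.475135803222656, 165.7197723388672), 18.30132484436035)
```

View pics/t2.png

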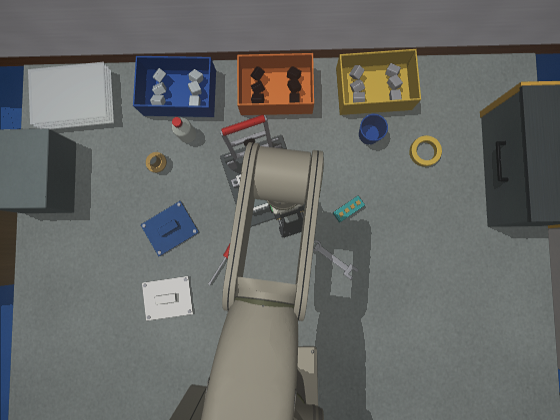

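The top view shows the arm's wrist end at (283,170), close to the clamp. I'll check the height of the links and their extent along fixture y before descending.

Run:
```python
from h import *
F=np.array([.573,.0355]); a=np.radians(17.9); fy=np.array([np.cos(a),np.sin(a)]); fx=np.array([np.sin(a),-np.cos(a)])
def rep(cam):
    im,d=snap(cam,cam+'3'); K,P=pose(cam); W=cloud(d,K,P)
    r=(W[...,:2]-F); Y=r@fy; X=r@fx; Z=W[...,2]
    # arm points: near fixture, z>0.1
    T=tmat(); t=T[:2,3]-F; print('tcp fix',t@fx,t@fy)
    for z0 in np.arange(.1,.7,.04):
        m=(Z>z0)&(Z<z0+.04)&(abs(X)<.2)&(Y>-.3)&(Y<.3)
        if m.sum()>5: print(cam,round(z0,2),m.sum(),'Y',np.round(np.percentile(Y[m],[0,50,100])*1000),'X',np.round(np.percentile(X[m],[0,100])*1000))
rep('scene'); rep('top')
```

```text
tcp fix 0.034417411921257086 -0.07019551998966088
scene 0.1 485 Y [ 93. 107. 256.] X [-187.   82.]
scene 0.14 297 Y [-101.  -50.  114.] X [-58.  78.]
scene 0.18 481 Y [-99. 110. 117.] X [-57.  75.]
scene 0.22 395 Y [-154.   16.  121.] X [-57.  68.]
scene 0.26 1027 Y [-164.   -4.  125.] X [-57.  68.]
scene 0.3 448 Y [-110.  -34.  126.] X [-57.  65.]
scene 0.34 361 Y [-87. -39. -24.] X [-10.  73.]
scene 0.38 447 Y [-86. -35. -23.] X [-11.  67.]
scene 0.42 463 Y [-79. -33. -16.] X [-8. 65.]
scene 0.46 534 Y [-111.  -36.  -11.] X [-54. 105.]
scene 0.5 1403 Y [-245.  -53.    6.] X [-118.  113.]
scene 0.54 2597 Y [-300.  -88.    4.] X [-142.  111.]
scene 0.58 2097 Y [-300. -203.  -22.] X [-145.   96.]
scene 0.62 456 Y [-300. -279. -243.] X [-144.  -30.]
tcp fix 0.036743817379297335 -0.07102599336980175
top 0.1 353 Y [ 88. 105. 255.] X [-187.   83.]
top 0.14 57 Y [-87.  98. 107.] X [-55.  57.]
top 0.18 262 Y [-79. 104. 114.] X [-57.  57.]
top 0.22 72 Y [-128.  103.  116.] X [-56.  65.]
top 0.26 582 Y [-163. -135.  120.] X [-56.  70.]
top 0.3 438 Y [-110.  110.  123.] X [-55.  64.]
top 0.34 30 Y [-112. -109.  -83.] X [-5. 51.]
top 0.38 76 Y [-112. -107.  -82.] X [-4. 49.]
top 0.42 41 Y [-110. -107.  -89.] X [ 1. 42.]
top 0.46 30 Y [-118. -108.  -90.] X [-30.  70.]
top 0.5 236 Y [-246. -133.   -6.] X [-83.  96.]
top 0.54 2500 Y [-254.  -84.   -1.] X [-117.  112.]
top 0.58 6389 Y [-300. -182.  -20.] X [-132.  103.]
top 0.62 2330 Y [-300. -279. -234.] X [-138.  -24.]
```

View pics/scene3.png

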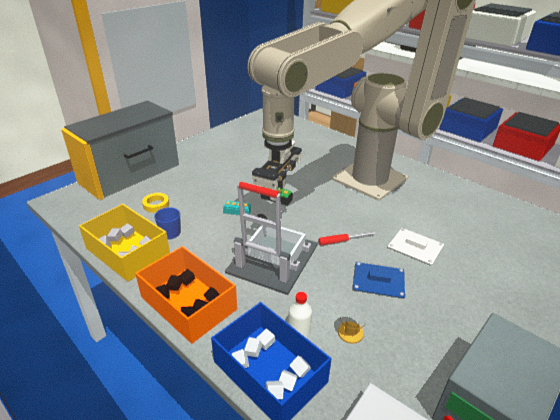

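```bash
python3 -m handwheel '.09 .1 0 0 0 .01;.172 .189 0 0 0 .01;.172 .189 -.1 0 0 .01;.172 .189 -.15 0 0 .01;.172 .189 -.15 0 0 .01'
python3 - <<'E'
from h import *
plan(.568,.0354,.028,17.9)
snap('wrist','w4')
im,d=snap('scene'); cv2.imwrite('pics/s4.png',cv2.resize(im[150:310,200:360],(640,640),interpolation=2)[:,:,::-1])
E
```

```text
t: 5.95
tool_pos: [0.5655, 0.0316, 0.1101]
orientation: [-1.847, -2.534, 0.007]
force: [-0.9, -0.3, -4.6]
opening: 0.036
tcp [0.5655 0.0316 0.1101] jaw 17.82 tilt [-7.9e-03 -1.0e-04 -1.0e+00] d mm [  2.5   3.8 -82.1] shares [ 0.008  0.013 -0.274] turn 0.002
```

View pics/w4.png

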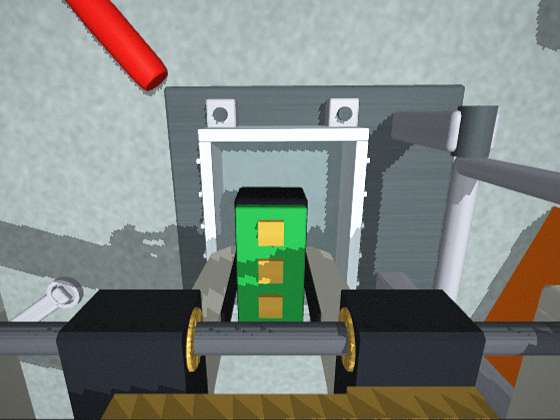

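View pics/s4.png

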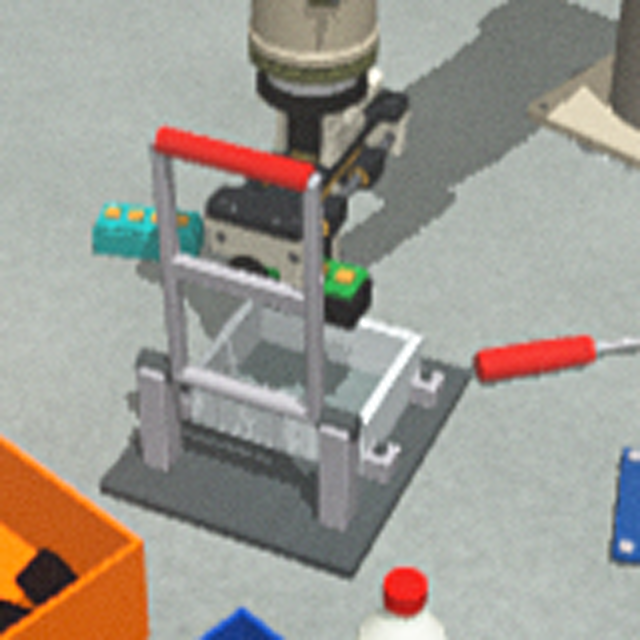

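The wrist view shows the module (270,255) between the cavity walls (columns 212 to 356), slightly to the fixture's -y side as intended. I'll descend.

```bash
python3 -m handwheel '0 0 -.06 0 0 0;0 0 -.12 0 0 0;0 0 -.17 0 0 0;0 0 -.2 0 0 0;0 0 -.2 0 0 0'
python3 - <<'E'
from h import *
plan(.568,.0354,.028,17.9)
E
```

```text
t: 6.55
tool_pos: [0.5678, 0.0324, 0.0532]
orientation: [-1.849, -2.538, 0.002]
force: [-0.3, 0.2, -3.3]
opening: 0.0359
tcp [0.5678 0.0324 0.0532] jaw 17.85 tilt [-0.0021  0.     -1.    ] d mm [  0.2   3.  -25.2] shares [ 0.001  0.01  -0.084] turn 0.001
```

```bash
python3 -m handwheel '0 .01 -.03 0 0 0;0 .01 -.06 0 0 0;0 .01 -.078 0 0 0;0 .01 -.084 0 0 0;0 .01 -.087 0 0 0'
python3 -m handwheel '0 0 0 0 0 0;0 0 0 0 0 0'
python3 - <<'E'
from h import *
plan(.568,.0354,.028,17.9)
E
```

```text
t: 7.05
tool_pos: [0.5686, 0.0357, 0.0278]
orientation: [-1.849, -2.539, 0.001]
force: [-0.0, 0.3, -3.7]
opening: 0.0361
t: 7.25
tool_pos: [0.5691, 0.0357, 0.0285]
orientation: [1.849, 2.539, 0.0]
force: [-0.6, -1.1, -3.2]
opening: 0.0358
tcp [0.5691 0.0357 0.0285] jaw 17.87 tilt [ 5.e-04 -0.e+00 -1.e+00] d mm [-1.1 -0.3 -0.5] shares [-0.004 -0.001 -0.002] turn 0.001
```

```bash
python3 -m handwheel '0 0 -.003 0 0 0;0 0 -.005 0 0 0;0 0 -.005 0 0 0'
```

```text
t: 7.55
tool_pos: [0.5691, 0.0357, 0.0272]
orientation: [1.849, 2.539, 0.0]
force: [-1.7, -0.4, 1.0]
opening: 0.036
```

Contact (force has risen to +1 N). I'll open slightly and lift.

```bash
python3 -m handwheel '0 0 0 0 0 0;0 0 0 0 0 0;0 0 0 0 0 0' 0.09
python3 - <<'E'
from h import *
print(robot.read_state()['opening'],robot.read_state()['force'])
E
```

```text
t: 7.85
tool_pos: [0.5691, 0.0357, 0.0269]
orientation: [1.849, 2.539, 0.001]
force: [0.1, -0.5, 0.1]
opening: 0.0428
0.04279393883740112 [ 0.06751073 -0.46306272  0.10919048]
```

```bash
python3 -m handwheel '0 0 .1 0 0 0;0 0 .25 0 0 0;0 0 .42 0 0 0;-.1 .05 .45 0 0 0;-.25 .1 .45 0 0 0'
python3 -m handwheel '-.15 .55 .05 0 0 -.9;-.15 .55 .05 0 0 -.9;-.15 .55 .05 0 0 -.9;-.15 .55 .05 0 0 -.9;-.15 .55 .05 0 0 -.9' -1
python3 - <<'E'
from h import *
plan(.460,.325,.12,-59.5)
im,d=snap('scene'); cv2.imwrite('pics/s5.png',cv2.resize(im[150:310,200:360],(640,640),interpolation=2)[:,:,::-1])
E
```

```text
t: 8.35
tool_pos: [0.4967, 0.0657, 0.1658]
orientation: [1.847, 2.533, 0.008]
force: [-0.8, 0.0, 0.3]
opening: 0.0427
t: 8.85
tool_pos: [0.4477, 0.2347, 0.1775]
orientation: [-2.599, -1.763, -0.003]
force: [-0.3, -0.4, 0.4]
opening: 0.0779
tcp [0.4477 0.2347 0.1775] jaw -21.72 tilt [ 0.001  0.002 -1.   ] d mm [ 12.3  90.3 -57.5] shares [ 0.041  0.301 -0.192] turn -0.84
```

View pics/s5.png

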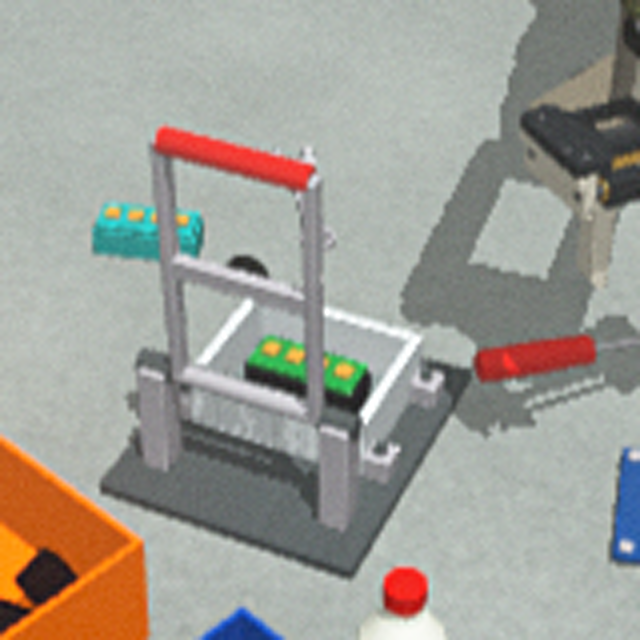

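The module lies flat in the housing, green side up (crop (308,372)). I'll hover over the cover, and refine its pose from the first images by colour.

```bash
python3 -m handwheel '.041 .3 -.1 0 0 -.84;.041 .3 -.1 0 0 -.84;.041 .3 -.1 0 0 -.84;.041 .3 -.1 0 0 -.84;.041 .3 -.1 0 0 -.84'
python3 - <<'E'
from h import *
for cam in ('top','scene'):
    z=np.load('/tmp/%s.npz'%cam); K,P=pose(cam); W=cloud(z['d'],K,P); im=z['im'].astype(int)
    m=(im[...,2]>im[...,0]+40)&(np.hypot(W[...,0]-.46,W[...,1]-.325)<.1)&(W[...,2]<.05)
    for n,mm in (('plate',m&(W[...,2]<.016)),('block',m&(W[...,2]>.022))):
        print(cam,n,mm.sum(),cv2.minAreaRect((W[mm][:,:2]*1000).astype(np.float32)))
plan(.46,.325,.02,-59.8)
im,d=snap('wrist','w6'); K,P=pose('wrist'); W=cloud(d,K,P); im=im.astype(int)
m=(im[...,2]>im[...,0]+40)&(np.hypot(W[...,0]-.46,W[...,1]-.325)<.1)&(W[...,2]<.05)
for n,mm in (('plate',m&(W[...,2]<.016)),('block',m&(W[...,2]>.02))): print(n,mm.sum(),cv2.minAreaRect((W[mm][:,:2]*1000).astype(np.float32)))
E
```

```text
t: 9.4
tool_pos: [0.4611, 0.3204, 0.1459]
orientation: [3.031, 0.825, -0.002]
force: [-0.1, -0.1, -0.3]
opening: 0.093
top plate 1349 ((458.6070861816406, 327.48077392578125), (111.3738784790039, 143.5089569091797), 30.603351593017578)
top block 160 ((459.8753967285156, 325.8319091796875), (24.64451026916504, 58.77457809448242), 29.201316833496094)
scene plate 1217 ((451.4439392089844, 321.9129333496094), (131.343505859375, 141.76223754882812), 30.460905075073242)
scene block 169 ((460.51885986328125, 324.7391052246094), (27.138988494873047, 57.82114791870117), 32.023231506347656)
tcp [0.4611 0.3204 0.1459] jaw -59.54 tilt [-9.e-04 -8.e-04 -1.e+00] d mm [  -1.1    4.6 -125.9] shares [-0.004  0.015 -0.42 ] turn -0.006
plate 13694 ((456.3796691894531, 324.5948486328125), (116.0765380859375, 144.45263671875), 30.315582275390625)
block 1785 ((459.3046569824219, 325.51031494140625), (23.765727996826172, 59.810115814208984), 30.454587936401367)
```

View pics/w6.png

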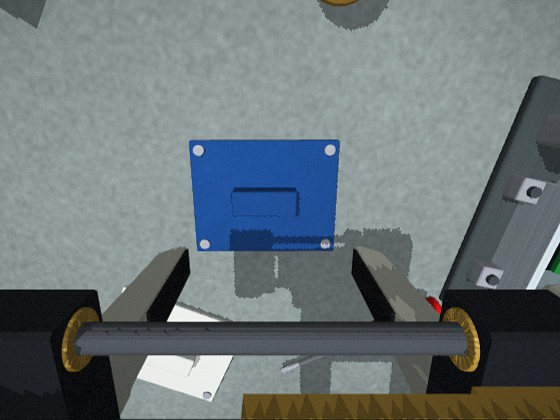

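The blue plate (265,195) and its block (265,202) are centred along the jaw, and all the estimates agree. I'll descend to a tip height of 14 mm and grip the 60 mm side.

```bash
python3 -m handwheel '-.002 .016 -.16 0 0 0;-.002 .016 -.3 0 0 0;-.002 .016 -.4 0 0 0;-.002 .016 -.435 0 0 0;-.002 .016 -.438 0 0 0'
python3 -m handwheel '0 0 0 0 0 0;0 0 0 0 0 0;0 0 0 0 0 0;0 0 0 0 0 0;0 0 0 0 0 0' 1 35
python3 - <<'E'
from h import *
plan(.46,.3255,.014,-59.6)
E
```

```text
t: 9.95
tool_pos: [0.4595, 0.3245, 0.0138]
orientation: [3.029, 0.831, -0.005]
force: [-0.2, -0.2, 1.9]
opening: 0.0929
t: 10.45
tool_pos: [0.461, 0.326, 0.0162]
orientation: [-3.03, -0.829, -0.002]
force: [-1.5, 0.1, 4.3]
opening: 0.0598
tcp [0.461  0.326  0.0162] jaw -59.4 tilt [ 0.0012  0.001  -1.    ] d mm [-1.  -0.5 -2.2] shares [-0.003 -0.002 -0.007] turn -0.004
```

```bash
python3 -m handwheel '0 0 .1 0 0 0;0 0 .26 0 0 0;0 0 .4 0 0 0;.05 -.1 .45 0 0 0;.08 -.25 .45 0 0 -.1'
python3 -m handwheel '.2 -.6 0 0 0 -.18;.2 -.6 0 0 0 -.18;.2 -.6 0 0 0 -.18;.2 -.6 0 0 0 -.18;.2 -.6 0 0 0 -.18'
python3 - <<'E'
from h import *
plan(.575,.0355,.0732,-72.1)
print(robot.read_state()['force'],robot.read_state()['opening'])
E
```

```text
t: 10.95
tool_pos: [0.487, 0.2522, 0.1546]
orientation: [-3.058, -0.713, -0.012]
force: [1.6, -1.1, -2.4]
opening: 0.0596
t: 11.45
tool_pos: [0.5454, 0.0657, 0.1501]
orientation: [3.102, 0.483, -0.0]
force: [0.3, 1.1, -1.9]
opening: 0.0596
tcp [0.5454 0.0657 0.1501] jaw -72.29 tilt [ 2.0e-04 -1.8e-03 -1.0e+00] d mm [ 29.6 -30.2 -76.9] shares [ 0.099 -0.101 -0.256] turn 0.004
[ 0.31473772  1.05456411 -1.87067465] 0.059638753787095315
```

```bash
python3 -m handwheel '.099 -.101 0 0 0 0;.099 -.101 -.06 0 0 .004;.099 -.101 -.12 0 0 .004;.099 -.101 -.15 0 0 .004;.099 -.101 -.15 0 0 .004'
python3 - <<'E'
from h import *
plan(.575,.0355,.0732,-72.1)
snap('wrist','w7')
im,d=snap('scene'); cv2.imwrite('pics/s7.png',cv2.resize(im[150:310,200:360],(640,640),interpolation=2)[:,:,::-1])
im,d=snap('top'); cv2.imwrite('pics/t7.png',cv2.resize(im[100:260,190:350],(640,640),interpolation=2)[:,:,::-1])
E
```

```text
t: 11.95
tool_pos: [0.5724, 0.0409, 0.1032]
orientation: [-3.101, -0.497, 0.006]
force: [-0.4, 1.0, -1.9]
opening: 0.0596
tcp [0.5724 0.0409 0.1032] jaw -71.8 tilt [-4.e-03  2.e-04 -1.e+00] d mm [  2.6  -5.4 -30. ] shares [ 0.009 -0.018 -0.1  ] turn -0.007
```

View pics/w7.png

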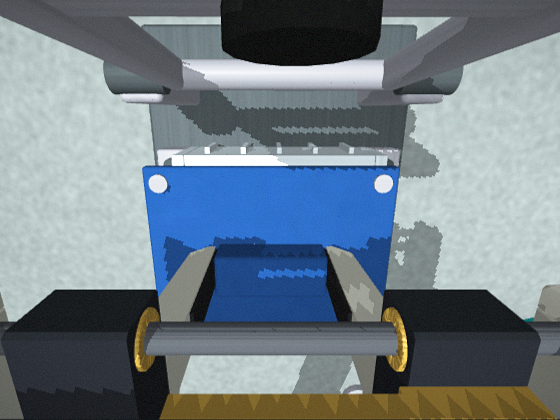

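View pics/s7.png

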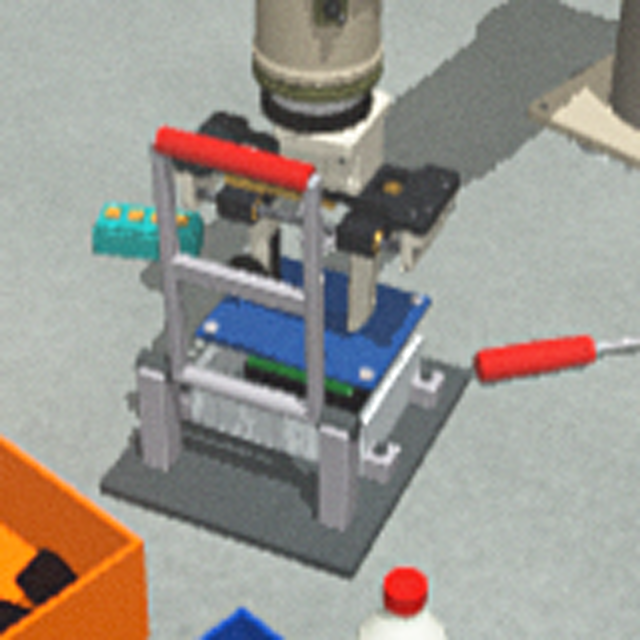

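The wrist view shows the cover's far edge (270,168) just short of the far rim strip (row 158), with the bail above. I'll measure the cover relative to the rim in the same wrist cloud.

Run:
```python
from h import *
F=np.array([.5735,.035]); a=np.radians(17.9); fy=np.array([np.cos(a),np.sin(a)]); fx=np.array([np.sin(a),-np.cos(a)])
plan(.575,.0355,.0732,-72.1)
im,d=snap('wrist'); K,P=pose('wrist'); W=cloud(d,K,P); im=im.astype(int); np.savez('/tmp/w8.npz',im=im,d=d,P=P)
r=W[...,:2]-F; X=r@fx*1000; Y=r@fy*1000; Z=W[...,2]
b=(im[...,2]>im[...,0]+50)
pl=b&(Z>.085)&(Z<.115); print('plate',pl.sum(),'z',np.median(Z[pl]),'X',np.percentile(X[pl],[.5,99.5]),'Ymax',np.percentile(Y[pl],[99,99.8]))
bl=b&(Z>.11)&(Z<.135)
rim=(Z>.054)&(Z<.068)&(abs(X)<75)&(Y>30)&(Y<70)
print('rim',rim.sum(),'z',np.median(Z[rim]),'X',np.percentile(X[rim],[1,99]),'Y',np.percentile(Y[rim],[1,50,99]))
po=(Z>.094)&(Z<.108)&(abs(X)<90)&(Y>75)&~b
print('post',po.sum(),np.percentile(X[po],[1,99]),np.percentile(Y[po],[1,99]))
# edge line of plate and rim angle
for n,m in (('plate',pl),('rim',rim)):
    xs=np.arange(-55,56,5); e=[np.nanmax(Y[m&(abs(X-x)<2.5)]) if (m&(abs(X-x)<2.5)).any() else np.nan for x in xs]
    e=np.array(e); k=~np.isnan(e); print(n,np.polyfit(xs[k],e[k],1), np.round(e,1))
```

```text
tcp [0.5746 0.0407 0.1062] jaw -71.79 tilt [ 0.0011  0.     -1.    ] d mm [  0.4  -5.2 -33. ] shares [ 0.001 -0.017 -0.11 ] turn -0.007
plate 25321 z 0.10272792221248603 X [-73.33917871  64.4114473 ] Ymax [56.14206599 56.55687257]
rim 2065 z 0.0634382038886854 X [-68.029083    67.78389597] Y [51.16587656 54.3583067  59.52746081]
post 4104 [-79.68776916  79.77936179] [ 87.11890006 106.12078466]
plate [4.78647520e-03 5.65545058e+01] [56.3 56.4 56.4 56.4 56.5 56.4 56.3 56.4 56.4 56.6 56.5 56.5 56.6 56.6
 56.6 56.6 56.7 56.7 56.7 56.8 56.7 56.9 56.8]
rim [-2.90446462e-04  5.74580013e+01] [55.9 60.  59.5 56.  56.1 56.  60.1 59.6 56.1 56.2 56.1 59.9 56.1 56.2
 56.3 56.3 59.9 56.2 56.3 56.3 59.9 60.  56.4]
```

Posts and rim confirm the fixture frame. The cover is 4.5 mm towards -x, under 1 mm off in y, and square. I'll correct that and lower it.

```bash
python3 -m handwheel '.004 -.015 0 0 0 0;.004 -.015 -.03 0 0 0;.004 -.015 -.06 0 0 0;.004 -.015 -.085 0 0 0;.004 -.015 -.085 0 0 0'
python3 -m handwheel '0 0 -.01 0 0 0;0 0 -.02 0 0 0;0 0 -.025 0 0 0;0 0 -.025 0 0 0'
python3 - <<'E'
from h import *
plan(.5755,.036,.0732,-72.1)
E
```

```text
t: 12.65
tool_pos: [0.5738, 0.0357, 0.0775]
orientation: [-3.102, -0.496, 0.005]
force: [-0.0, 0.7, -2.0]
opening: 0.0595
t: 13.05
tool_pos: [0.5756, 0.0357, 0.0732]
orientation: [3.102, 0.496, 0.001]
force: [-3.3, -0.5, 2.6]
opening: 0.0596
tcp [0.5756 0.0357 0.0732] jaw -71.83 tilt [ 5.e-04  0.e+00 -1.e+00] d mm [-0.1  0.3  0. ] shares [-0.     0.001  0.   ] turn -0.006
```

The tip is at the expected seated height with contact force. I'll release, lift and check.

```bash
python3 -m handwheel '0 0 -.002 0 0 0;0 0 -.002 0 0 0' 
python3 -m handwheel '0 0 0 0 0 0;0 0 0 0 0 0;0 0 0 0 0 0' -0.6
python3 -m handwheel '0 0 .08 0 0 0;0 0 .2 0 0 0;-.1 -.03 .33 0 0 0;-.2 -.06 .45 0 0 0;-.3 -.1 .55 0 0 0'
python3 - <<'E'
from h import *
F=np.array([.5735,.035]); a=np.radians(17.9); fy=np.array([np.cos(a),np.sin(a)]); fx=np.array([np.sin(a),-np.cos(a)])
plan(.6805,.0695,.29,17.9)
for cam in ('wrist','scene','top'):
    im,d=snap(cam,cam+'9'); K,P=pose(cam); W=cloud(d,K,P); im=im.astype(int)
    r=W[...,:2]-F; X=r@fx*1000; Y=r@fy*1000; Z=W[...,2]
    b=(im[...,2]>im[...,0]+40)&(abs(X)<90)&(abs(Y)<75)
    for n,m in (('plate',b&(Z>.055)&(Z<.074)),('block',b&(Z>.08)&(Z<.095))):
        if m.sum()<20: continue
        A=np.c_[X[m],Y[m],np.ones(m.sum())]; c=np.linalg.lstsq(A,Z[m]*1000,rcond=None)[0]
        rc=cv2.minAreaRect(np.c_[X[m],Y[m]].astype(np.float32))
        print(cam,n,m.sum(),'z',round(np.median(Z[m]),4),'slope',np.round(c[:2],4),'rect',np.round(rc[0],1),np.round(rc[1],1),round(rc[2],1))
E
```

```text
t: 13.25
tool_pos: [0.5757, 0.0357, 0.0731]
orientation: [3.102, 0.496, 0.001]
force: [-6.5, -0.9, 9.6]
opening: 0.0599
t: 13.55
tool_pos: [0.5756, 0.0357, 0.0717]
orientation: [3.102, 0.496, 0.001]
force: [-0.2, -0.4, 0.1]
opening: 0.0739
t: 14.05
tool_pos: [0.4848, 0.0057, 0.2386]
orientation: [3.102, 0.497, 0.003]
force: [0.8, -0.4, 0.2]
opening: 0.074
tcp [0.4848 0.0057 0.2386] jaw -71.8 tilt [ 1.6e-03 -1.0e-04 -1.0e+00] d mm [195.7  63.8  51.4] shares [0.652 0.213 0.171] turn 1.993
wrist plate 310 z 0.0738 slope [ 0.0004 -0.0001] rect [ 2.2 -0.7] [140.2 111.9] 0.4
wrist block 423 z 0.0946 slope [-0.0016  0.0009] rect [ 2.4 -0.6] [59.6 23.3] 0.3
scene plate 759 z 0.0669 slope [-0.0004  0.0008] rect [ 0.8 -1.9] [140.  115.9] 0.1
scene block 96 z 0.0862 slope [ 0.0076 -0.046 ] rect [0.1 2. ] [60.3 27.2] 1.5
```

View pics/scene9.png

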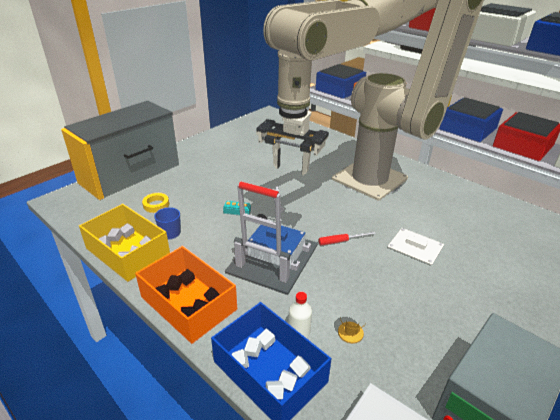

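The cover sits level and centred (scene (283,237)). The wrist height reading was clipped by my window, so I'll redo it with a bench reference.

Run:
```python
from h import *
F=np.array([.5735,.035]); a=np.radians(17.9); fy=np.array([np.cos(a),np.sin(a)]); fx=np.array([np.sin(a),-np.cos(a)])
plan(.6805,.0695,.29,17.9)
for cam in ('wrist','scene'):
    im,d=snap(cam); K,P=pose(cam); W=cloud(d,K,P); im=im.astype(int)
    r=W[...,:2]-F; X=r@fx*1000; Y=r@fy*1000; Z=W[...,2]
    b=(im[...,2]>im[...,0]+40)&(abs(X)<90)&(abs(Y)<75)
    m=b&(Z>.055)&(Z<.083); print(cam,'plate',m.sum(),np.median(Z[m]))
    rc=cv2.minAreaRect(np.c_[X[m],Y[m]].astype(np.float32)); print(rc)
    m=(abs(X)<95)&(Y>60)&(Y<85)&(Z<.03); print('base',m.sum(),np.median(Z[m]) if m.sum() else '')
    m=(abs(X)<95)&(Y<-60)&(Y>-110)&(Z<.03)&(Z>.004); print('base-',m.sum(),np.median(Z[m]) if m.sum() else '')
    m=(abs(X)>55)&(abs(X)<85)&(Y>85)&(Y<115)&(Z>.095)&(Z<.115); print('post',m.sum(),np.median(Z[m]),np.percentile(X[m],[1,99]),np.percentile(Y[m],[1,99]))
    red=(im[...,0]>im[...,1]+90)&(Z>.2); 
    if red.sum(): print('bar',red.sum(),np.percentile(X[red],[1,99]),np.percentile(Y[red],[1,50,99]),np.percentile(Z[red],[1,50,99]))
```

```text
tcp [0.4863 0.0051 0.2399] jaw -71.89 tilt [ 6.5e-03 -7.0e-04 -1.0e+00] d mm [194.2  64.4  50.1] shares [0.647 0.215 0.167] turn 1.995
wrist plate 14184 0.06696581194799486
((-0.2248382568359375, -0.3366241455078125), (140.12449645996094, 110.80902862548828), 0.1579309105873108)
base 3460 0.010737849742184835
base- 3534 0.011087298220843977
  return _methods._mean(a, axis=axis, dtype=dtype,
  ret = ret.dtype.type(ret / rcount)
Traceback (most recent call last):
IndexError: index -1 is out of bounds for axis 0 with size 0
```

The plate top is 56 mm above the base plate, which is exactly seated. It is within 0.4 mm of centre and square to 0.2°. Now the clamp: rise, turn the jaws to fixture y, and go above the bar.

```bash
python3 -m handwheel '0 0 .42 0 0 1;0 0 .42 0 0 1;0 0 .42 0 0 1;0 0 .42 0 0 1;0 0 .42 0 0 1' -1
python3 -m handwheel '0 0 0 0 0 1;0 0 0 0 0 1;0 0 0 0 0 1;0 0 0 0 0 1;0 0 0 0 0 1'
python3 - <<'E'
from h import *
F=np.array([.5735,.035]); a=np.radians(17.9); fy=np.array([np.cos(a),np.sin(a)]); fx=np.array([np.sin(a),-np.cos(a)])
for cam in ('wrist','top','scene'):
    im,d=snap(cam,cam+'10'); K,P=pose(cam); W=cloud(d,K,P); im=im.astype(int)
    r=W[...,:2]-F; X=r@fx*1000; Y=r@fy*1000; Z=W[...,2]
    red=(im[...,0]>im[...,1]+80)&(Z>.2)&(Z<.34)&(Y>50)&(abs(X)<80)
    if red.sum(): print('bar',cam,red.sum(),np.percentile(X[red],[1,99]),np.percentile(Y[red],[1,50,99]),np.percentile(Z[red],[1,50,99]))
b=F+.115*fy
plan(b[0],b[1],.279,17.9)
E
```

```text
t: 14.75
tool_pos: [0.4864, 0.006, 0.3618]
orientation: [-2.699, -1.606, 0.001]
force: [-0.4, 0.0, -0.2]
opening: 0.0931
t: 15.25
tool_pos: [0.4857, 0.0061, 0.3602]
orientation: [-1.922, -2.481, 0.003]
force: [1.4, -0.6, 0.0]
opening: 0.093
bar wrist 2939 [-51.77729399  48.16597683] [103.02181762 106.51249608 117.37942168] [0.29856565 0.3070845  0.31076559]
bar top 207 [-40.39961901  49.54208909] [106.55004949 112.54897386 119.1174812 ] [0.30416101 0.30852304 0.31273119]
bar scene 247 [-51.31927464  50.01248876] [109.24691658 118.8898322  123.43306202] [0.29587558 0.30433159 0.30891112]
tcp [0.4856 0.006  0.3607] jaw 13.95 tilt [-3.1e-03  4.0e-04 -1.0e+00] d mm [197.3  64.4 -81.7] shares [ 0.658  0.215 -0.272] turn 0.088
```

View pics/wrist10.png

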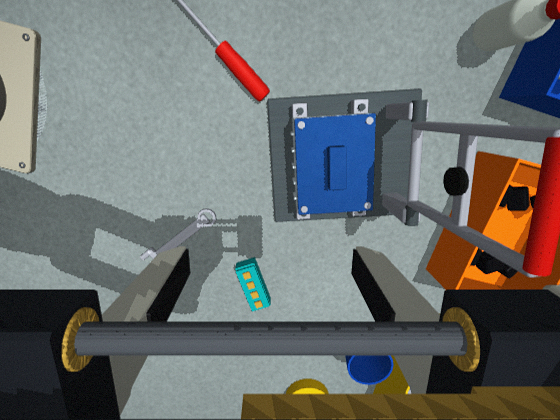

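The wrist view shows the seated cover (335,168) and the red bar (543,205), at fixture y of about 113 mm and z of about 0.299.

```bash
python3 -m handwheel '.65 .212 0 0 0 .088;.65 .212 0 0 0 .088;.65 .212 0 0 0 .088;.65 .212 0 0 0 .088;.65 .212 0 0 0 .088'
python3 -m handwheel '0 0 0 0 0 0'
python3 - <<'E'
from h import *
plan(.681,.0697,.279,17.9)
im,d=snap('scene'); cv2.imwrite('pics/s11.png',cv2.resize(im[90:250,180:340],(640,640),interpolation=2)[:,:,::-1])
E
```

```text
t: 15.9
tool_pos: [0.6837, 0.0712, 0.3531]
orientation: [-1.844, -2.532, 0.01]
force: [-0.3, 0.4, -2.2]
opening: 0.093
t: 16.0
tool_pos: [0.6811, 0.0699, 0.358]
orientation: [-1.846, -2.536, 0.006]
force: [-0.4, -0.0, -0.1]
opening: 0.0931
tcp [0.6811 0.0699 0.358 ] jaw 17.91 tilt [-6.3e-03 -2.0e-04 -1.0e+00] d mm [ -0.1  -0.2 -79. ] shares [-0.    -0.001 -0.263] turn -0.0
```

View pics/s11.png

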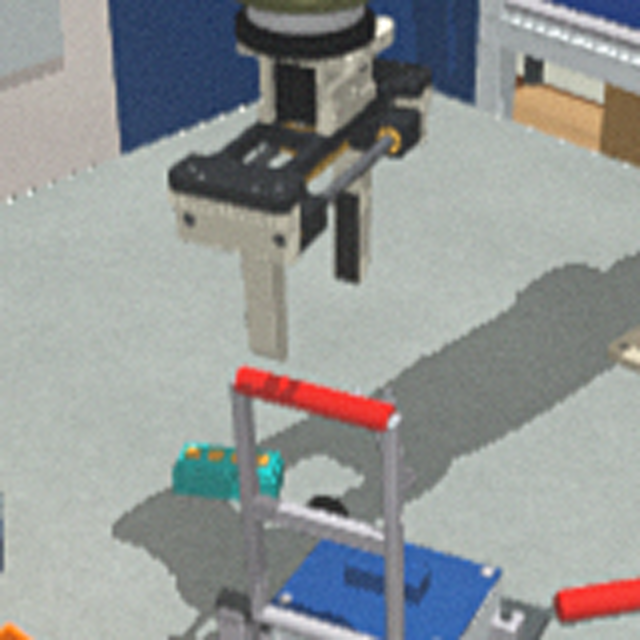

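The fingers straddle the bar's middle from above (crop (310,380)). I'll descend and close lightly.

```bash
python3 -m handwheel '0 0 -.13 0 0 0;0 0 -.24 0 0 0;0 0 -.272 0 0 0;0 0 -.272 0 0 0;0 0 -.272 0 0 0'
python3 -m handwheel '0 0 0 0 0 0;0 0 0 0 0 0;0 0 0 0 0 0;0 0 0 0 0 0;0 0 0 0 0 0' 1 8
python3 -m handwheel '0 0 0 0 0 0;0 0 0 0 0 0;0 0 0 0 0 0;0 0 0 0 0 0;0 0 0 0 0 0'
python3 - <<'E'
from h import *
plan(.681,.0697,.279,17.9); print(robot.read_state()['force'])
E
```

```text
t: 16.55
tool_pos: [0.6806, 0.0691, 0.2842]
orientation: [1.844, 2.54, 0.003]
force: [-0.4, 0.2, 0.2]
opening: 0.093
t: 17.05
tool_pos: [0.6804, 0.0693, 0.281]
orientation: [-1.845, -2.543, 0.0]
force: [-0.8, 0.8, -0.5]
opening: 0.0576
t: 17.55
tool_pos: [0.6804, 0.0693, 0.281]
orientation: [1.845, 2.543, 0.0]
force: [1.9, 0.5, 1.1]
opening: 0.018
tcp [0.6804 0.0693 0.281 ] jaw 18.07 tilt [ 1.e-04  0.e+00 -1.e+00] d mm [ 0.6  0.4 -2. ] shares [ 0.002  0.001 -0.007] turn -0.004
[1.90304831 0.51378147 1.1225348 ]
```

I have the bar (18 mm), and its angle is about 1.63. I'll work out the arc.

```bash
cat > arc.py <<'E'
from h import *
import sys
F=np.array([.5735,.035]); a=np.radians(17.9); fy=np.array([np.cos(a),np.sin(a)])
T=tmat(); p=T[:3,3]
g=np.array([(p[:2]-F)@fy-.1, p[2]+.0188-.1]); a0=np.arctan2(g[1],-g[0]); print('angle now',round(a0,3),'radius',round(np.hypot(*g),4))
for s in map(float,sys.argv[1:]):
    dy=-.2*np.cos(s)+np.hypot(*g)*np.cos(a0); dz=.2*np.sin(s)-np.hypot(*g)*np.sin(a0)
    print(s,np.round(np.r_[dy*fy,dz]/.3,3))
E
python3 arc.py 1.55 1.45 1.35 1.25 1.15 1.05 .95 .85 .75 .65
```

```text
angle now 1.632 radius 0.2002
1.55 [-0.052 -0.017  0.   ]
1.45 [-0.116 -0.037 -0.004]
1.35 [-0.178 -0.057 -0.016]
1.25 [-0.239 -0.077 -0.033]
1.15 [-0.298 -0.096 -0.058]
1.05 [-0.355 -0.115 -0.088]
0.95 [-0.408 -0.132 -0.124]
0.85 [-0.458 -0.148 -0.165]
0.75 [-0.503 -0.163 -0.212]
0.65 [-0.544 -0.176 -0.263]
```

```bash
python3 -m handwheel '-.052 -.017 0 0 0 0;-.116 -.037 -.004 0 0 0;-.178 -.057 -.016 0 0 0;-.239 -.077 -.033 0 0 0;-.298 -.096 -.058 0 0 0'
python3 arc.py 1.05 .95 .85 .75 .65
```

```text
t: 18.05
tool_pos: [0.5912, 0.0405, 0.2648]
orientation: [1.843, 2.541, 0.004]
force: [1.8, 0.7, 2.3]
opening: 0.0179
angle now 1.153 radius 0.2009
1.05 [-0.057 -0.019 -0.034]
0.95 [-0.111 -0.036 -0.07 ]
0.85 [-0.16  -0.052 -0.111]
0.75 [-0.206 -0.066 -0.158]
0.65 [-0.247 -0.08  -0.209]
```

```bash
python3 -m handwheel '-.057 -.019 -.03 0 0 0;-.11 -.036 -.066 0 0 0;-.16 -.052 -.108 0 0 0;-.205 -.066 -.155 0 0 0;-.246 -.08 -.206 0 0 0'
python3 arc.py .55 .45 .35 .27 .2
```

```text
t: 18.55
tool_pos: [0.5173, 0.0165, 0.2024]
orientation: [1.844, 2.541, 0.003]
force: [1.8, 0.7, 1.2]
opening: 0.0182
angle now 0.651 radius 0.2
0.55 [-0.036 -0.012 -0.055]
0.45 [-0.066 -0.021 -0.114]
0.35 [-0.091 -0.029 -0.175]
0.27 [-0.107 -0.034 -0.226]
0.2 [-0.117 -0.038 -0.271]
```

```bash
python3 -m handwheel '-.036 -.012 -.055 0 0 0;-.066 -.021 -.114 0 0 0;-.091 -.029 -.175 0 0 0;-.107 -.034 -.226 0 0 0;-.117 -.038 -.271 0 0 0'
python3 -m handwheel '0 0 0 0 0 0'
python3 arc.py .13 .08 .04 .01 0 -.01 -.02
```

```text
t: 19.05
tool_pos: [0.482, 0.0051, 0.1199]
orientation: [1.845, 2.542, 0.001]
force: [1.4, 0.9, 1.2]
opening: 0.0177
t: 19.15
tool_pos: [0.4816, 0.0051, 0.1185]
orientation: [-1.845, -2.542, 0.001]
force: [3.5, -0.5, -5.9]
opening: 0.018
angle now 0.188 radius 0.2002
0.13 [-0.005 -0.002 -0.038]
0.08 [-0.009 -0.003 -0.071]
0.04 [-0.01  -0.003 -0.098]
0.01 [-0.011 -0.003 -0.118]
0.0 [-0.011 -0.003 -0.124]
-0.01 [-0.011 -0.003 -0.131]
-0.02 [-0.01  -0.003 -0.138]
```

```bash
python3 -m handwheel '-.005 -.002 -.035 0 0 0;-.009 -.003 -.07 0 0 0;-.01 -.003 -.095 0 0 0;-.011 -.003 -.115 0 0 0;-.011 -.003 -.12 0 0 0'
python3 -m handwheel '0 0 -.004 0 0 0;0 0 -.008 0 0 0;0 0 -.008 0 0 0'
python3 arc.py 0 -.01 -.02
```

```text
t: 19.65
tool_pos: [0.4781, 0.004, 0.0835]
orientation: [-1.844, -2.542, 0.002]
force: [-4.8, -1.5, 1.2]
opening: 0.0175
t: 19.95
tool_pos: [0.4781, 0.004, 0.0817]
orientation: [-1.844, -2.542, 0.002]
force: [-4.3, -2.1, -1.4]
opening: 0.018
angle now 0.003 radius 0.2004
0.0 [ 0.001  0.    -0.002]
-0.01 [ 0.001  0.    -0.008]
-0.02 [ 0.001  0.    -0.015]
```

```bash
python3 -m handwheel '0 0 -.006 0 0 0;0 0 -.012 0 0 0;0 0 -.012 0 0 0'
python3 -m handwheel '0 0 -.005 0 0 0;0 0 -.005 0 0 0' - 15
python3 arc.py 0
python3 -c "
from h import *
print(robot.read_state()['force'])"
```

```text
t: 20.25
tool_pos: [0.478, 0.004, 0.0781]
orientation: [-1.844, -2.542, 0.002]
force: [-4.1, -3.0, -2.1]
opening: 0.0176
t: 20.45
tool_pos: [0.4781, 0.004, 0.0767]
orientation: [-1.844, -2.542, 0.002]
force: [-5.3, -1.8, -0.7]
opening: 0.0173
angle now -0.022 radius 0.2004
0.0 [0.001 0.    0.015]
[-5.31358981 -1.82700316 -0.68963337]
```

Little press force is showing, so the bar may be slipping between the pads. I'll look.

```bash
cat > bar.py <<'E'
from h import *
import sys
F=np.array([.5735,.035]); a=np.radians(17.9); fy=np.array([np.cos(a),np.sin(a)]); fx=np.array([np.sin(a),-np.cos(a)])
for cam in sys.argv[2:]:
    im,d=snap(cam,cam+sys.argv[1]); K,P=pose(cam); W=cloud(d,K,P); im=im.astype(int)
    r=W[...,:2]-F; X=r@fx*1000; Y=r@fy*1000; Z=W[...,2]*1000
    red=(im[...,0]>im[...,1]+70)&(Z>50)&(Z<200)&(Y<-60)&(Y>-140)&(abs(X)<80)
    if red.sum(): print('bar',cam,red.sum(),'Y',np.percentile(Y[red],[1,50,99]).round(1),'Z',np.percentile(Z[red],[1,50,95,99]).round(1))
    b=(im[...,2]>im[...,0]+40)&(abs(X)<75)&(abs(Y)<60)&(Z>40)&(Z<75); print('plate z',np.median(Z[b]).round(1),b.sum())
    for y0 in (80,60,40,25,-25,-40,-60,-80):
        m=(abs(abs(X)-52)<3)&(abs(Y-y0)<6)&(Z>80)&(Z<150)
        print('arm',y0,m.sum(),np.median(Z[m]).round(1) if m.sum() else '',end=' ')
    print()
E
python3 bar.py 12 scene wrist
python3 - <<'E'
import cv2; im=cv2.imread('pics/scene12.png'); cv2.imwrite('pics/s12c.png',cv2.resize(im[150:310,200:360],(640,640),interpolation=2))
E
```

```text
bar scene 78 Y [-107.9  -95.5  -88.3] Z [ 94.1 102.9 107.  108.6]
plate z 66.8 606
arm 80 10 105.9 arm 60 12 105.5 arm 40 15 105.0 arm 25 11 105.3 arm -25 13 104.7 arm -40 10 104.3 arm -60 8 104.8 arm -80 9 104.1 
bar wrist 5527 Y [-109.1 -100.7  -91.9] Z [100.8 107.8 109.4 110.1]
plate z 69.4 18797
arm 80 0  arm 60 0  arm 40 0  arm 25 377 107.8 arm -25 366 107.6 arm -40 380 107.5 arm -60 372 107.4 arm -80 379 107.2
```

View pics/s12c.png

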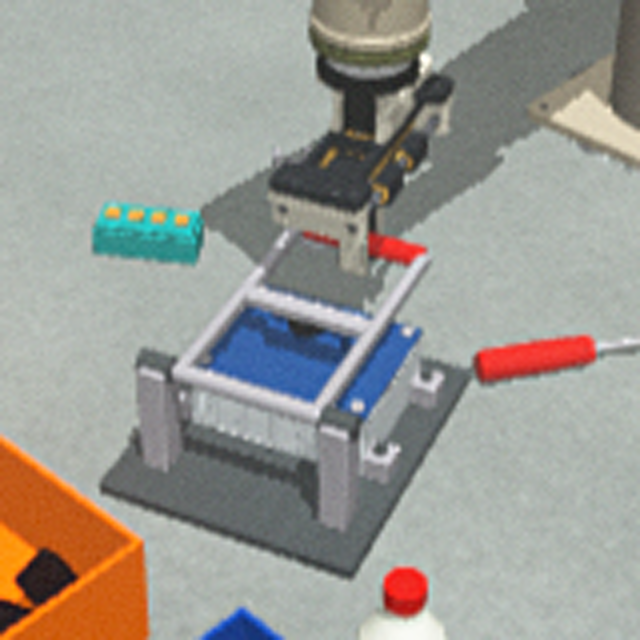

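The clamp is down. The arm slope is about -0.006 to -0.011 rad, so the pad is compressed about 1 mm. One small further press, then release.

```bash
python3 -m handwheel '0 0 -.005 0 0 0;0 0 -.009 0 0 0;0 0 -.009 0 0 0' - 20
python3 bar.py 13 scene wrist
python3 -c "
from h import *
print(robot.read_state()['force']); plan(.478,.004,.08,17.9)"
```

```text
t: 20.85
tool_pos: [0.4781, 0.004, 0.0743]
orientation: [-1.844, -2.542, 0.002]
force: [-7.3, -2.3, 2.4]
opening: 0.0174
bar scene 74 Y [-105.5  -94.6  -88.6] Z [ 91.5 101.6 105.2 106.9]
plate z 66.8 611
arm 80 14 105.1 arm 60 13 105.4 arm 40 10 106.0 arm 25 11 103.3 arm -25 13 102.8 arm -40 10 104.0 arm -60 11 101.8 arm -80 8 102.5 
bar wrist 5515 Y [-109.  -100.6  -91.9] Z [ 98.7 105.6 107.2 107.8]
plate z 69.4 18971
arm 80 0  arm 60 0  arm 40 0  arm 25 322 106.9 arm -25 384 106.2 arm -40 379 105.8 arm -60 378 105.6 arm -80 380 105.2 
[-6.95423445 -2.34136697  2.63514458]
tcp [0.4781 0.004  0.0743] jaw 18.07 tilt [-1.7e-03 -4.0e-04 -1.0e+00] d mm [-0.1  0.   5.7] shares [-0.     0.     0.019] turn -0.004
```

```bash
python3 -m handwheel '0 0 0 0 0 0;0 0 0 0 0 0;0 0 0 0 0 0;0 0 0 0 0 0' 0.2
python3 -m handwheel '0 0 .08 0 0 0;0 0 .2 0 0 0;0 0 .35 0 0 0;-.1 -.03 .5 0 0 0;-.15 -.05 .5 0 0 0'
python3 bar.py 14 scene wrist
python3 -c "
from h import *
print(robot.read_state()['t'],robot.read_state()['force']); plan(.478,.004,.08,17.9)"
```

```text
t: 21.35
tool_pos: [0.4792, 0.0043, 0.0746]
orientation: [1.844, 2.542, 0.001]
force: [0.1, 0.0, 1.0]
opening: 0.0369
t: 21.85
tool_pos: [0.4359, -0.0112, 0.2307]
orientation: [1.839, 2.537, 0.007]
force: [0.4, -0.5, 0.3]
opening: 0.0374
bar scene 151 Y [-106.1  -95.4  -89.4] Z [ 93.2 101.4 105.8 106.3]
plate z 66.9 619
arm 80 12 105.2 arm 60 12 105.5 arm 40 11 104.5 arm 25 15 103.6 arm -25 10 103.3 arm -40 13 103.7 arm -60 9 102.1 arm -80 12 101.8 
bar wrist 1891 Y [-108.8 -101.3  -91.9] Z [ 96.4 103.5 105.4 106. ]
plate z 67.1 8610
arm 80 161 105.5 arm 60 162 105.3 arm 40 161 104.9 arm 25 153 104.9 arm -25 151 104.0 arm -40 145 103.9 arm -60 143 103.5 arm -80 150 103.2 
21.95 [-0.15625606 -0.16472569 -0.52319088]
tcp [ 0.4341 -0.0114  0.2267] jaw 18.03 tilt [ 4.5e-03 -8.0e-04 -1.0e+00] d mm [  43.9   15.4 -146.7] shares [ 0.146  0.051 -0.489] turn -0.003
```

View pics/wrist14.png

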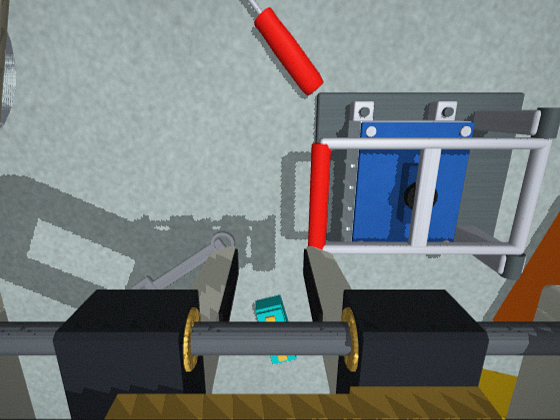

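View pics/scene14.png

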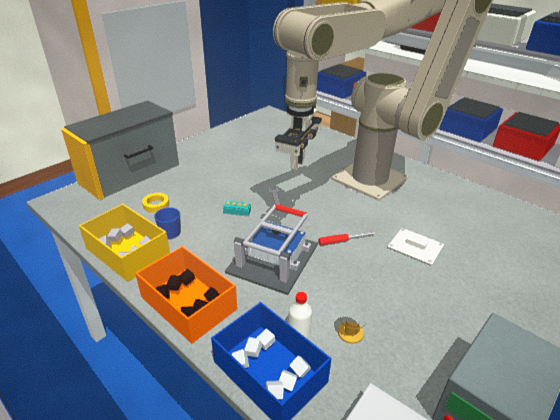

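After release the clamp holds at about -0.014 rad, with the pad (420,195 in the wrist view) on the block. The bystanders look unmoved and the arm is clear. I'll check the cover pose once more and hand in.

```bash
python3 -m handwheel '0 0 0 0 0 0;0 0 0 0 0 0'
python3 - <<'E'
from h import *
F=np.array([.5735,.035]); a=np.radians(17.9); fy=np.array([np.cos(a),np.sin(a)]); fx=np.array([np.sin(a),-np.cos(a)])
im,d=snap('wrist'); K,P=pose('wrist'); W=cloud(d,K,P); im=im.astype(int)
r=W[...,:2]-F; X=r@fx*1000; Y=r@fy*1000; Z=W[...,2]
m=(im[...,2]>im[...,0]+40)&(abs(X)<90)&(abs(Y)<75)&(Z>.055)&(Z<.08)
A=np.c_[X[m],Y[m],np.ones(m.sum())]; print(np.linalg.lstsq(A,Z[m]*1000,rcond=None)[0])
print(cv2.minAreaRect(np.c_[X[m],Y[m]].astype(np.float32)),np.median(Z[m]))
robot.close_job()
E
```

```text
t: 22.15
tool_pos: [0.4337, -0.0105, 0.2231]
orientation: [-1.844, -2.541, 0.001]
force: [0.2, -0.3, 0.8]
opening: 0.0373
[-4.08402555e-04  4.06838953e-04  6.93267192e+01]
((-5.5791015625, -0.472686767578125), (127.82733917236328, 112.90657806396484), 0.20728516578674316) 0.069207547906119
the job is handed in; nothing more can be done
```

The job is done and handed in at about 22 s; the hand-in reports no verdict.

- **Module:** I laid the black and green module flat in the housing, green side up and lengthwise. I confirmed this by eye in the scene camera before the cover went on, but did not measure its pose in the housing.
- **Cover:** With the gripper clear, the cover measured within about 0.4 mm of centre and square to about 0.2°. Its plate was 56 mm above the base plate, which is exactly the seated height.
- **Clamp:** I swung the clamp down by its handle and let go. It stayed at about -0.014 rad, which means the pad is compressed roughly 1.4 mm on the block. The pad force itself could not be read, so that is inferred from the angle.
- **Bystanders:** Nothing looked moved in the last picture; I checked this by eye only.

**Checks that disagreed:**
- The last wrist-camera fit showed the cover level (slope under 0.001) and square. It also gave a 5.6 mm x offset, but the fitted length was only 128 mm instead of 140. One side of the plate was partly hidden, so I read the offset as occlusion and not movement.
- The last wrist reading of the plate height was 69.2 mm and the scene camera's was 66.9 mm, against 68 mm nominal. Both are within the calibration error.
- Wrist force stayed low while I pressed the clamp, so I judged the press from the slope of the clamp's arms instead.

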